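# Gather the bench kit into one corner of the counting tray

## Robot

A 6-joint arm with a two-finger parallel gripper is mounted at the origin on the work surface. World frame = base frame: x ahead of the robot, y to its left, z up, the work surface at z = 0. Lengths are in m, angles in rad, forces in N, time in s.
With the tool pointing down it reaches from about 0.375 to 0.975 m from the base axis. Payload 3.8 kg.
Tool frame: the origin (TCP) lies between the finger pads; the fingertips stand 25 mm ahead of it and the grasp point (between the pads) lies 6 mm ahead of it; z points along the fingers, y is the line along which they close (so a half turn about z gives the same grasp; the last joint's range is limited). The gripper opens to 88 mm and grips with 3 to 60 N. Pads are 18 mm wide; open, the fingers measure 123 mm over their backs; the gripper's body (75 mm by 187 mm) begins 45 mm behind the grasp point.
Start: joints at [1.269, 0.264, 1.604, -0, 1.274, -0.037], TCP at [0.177, 0.651, 0.264] pointing down, gripper open.
Joint ranges: [-2.63, 2.63], [-0.94, 2.18], [0.31, 2.57], [-1.31, 4.45], [0, 2.66], [-2.55, 2.55]. Speed limits (rad/s): [2.57, 2.57, 3.14, 3.14, 3.14, 3.14].

## Interface

Orientations are given as a unit quaternion [x, y, z, w].
In Python, from plant import r, vision, ticket gives the robot as it stands. The module is installed in compiled form; this text tells all that it offers.
- The arm moves only by the tool play_rows, never from a script. Its arguments are lists of equal length, an entry for each row: "linear": the shift along the tool's x, y, z in m, a list of three; "twist": the turn, a rotation vector about the tool's x, y, z in rad, a list of three; "claw": the opening, from 0 (shut) to 1 (fully open). A call has 1 to 12 rows; each row is the pose to reach, as a shift and turn from the pose commanded when the call began, along the tool's axes at that moment; what a row does not reach only later rows make up. A row lasts 1/10 s, in which the tool goes at most 50 mm and 8.59 degrees, less where a joint would pass 70% of its speed; a pose out of reach is approached as far as the arm can. A call with a gripper value outside its range is refused whole. The fingers move at their own pace and stop on an object; "grip_force" is the grip in N (left out, the last holds). Time passes only in rows, so rows that repeat a pose let the fingers close. It gives the time, the measured TCP pose, the force, the opening and the grip force at its end, in the units of the state.
- r.state(): the state, without advancing time (a new reading comes with each control period).
- vision.camera(name): name is "scene" or "top" or "wrist"; returns a dict with "pixels" (400x640x3 uint8, red, green, blue), "z_map" (400x640 float32, m along the optical axis (not along the pixel's ray), 0 where there is no reading), "vfov" (degrees; the focal length in pixels is half the picture's height over the tangent of half this angle, whatever the lens; pixels are square), "cx", "cy" (the principal point, pixels), "k1" (the pictures are not rectified: a ray, as slopes to the right and down, at radius r is drawn at 1 + k1 r^2 times it, then the intrinsics apply), "R" (3x3) and "t" (3): a world point X has camera coordinates R X + t. Camera axes: x right, y down, z forward; pixel columns grow to the right and rows downward; lengths in m; the calibration is good to about 2 mm. A picture is of the moment at which its call begins.
- ticket.finish_job(): hands the job in; it is judged then, once.
The state is a dict: "t": time; "qpos": joint angles; "joint_velocities": joint speeds; "effort": joint torques, N m; "ee_pos": TCP position; "ee_rot": TCP orientation; "wrist_force": force on the tool from outside, world axes, zero at the start; "torque": the same for the moment, N m; "grip_width": opening from 0.0 (shut) to 1.0 (fully open); "grip_force": force on a finger pad.
Only numpy, scipy, OpenCV 4.12 (cv2) and the standard library are available. Lean on these libraries where they do the work, as an engineer would, in place of code of your own. Each camera call takes 0.05 s, during which the arm holds its last target. There are 200 camera calls.

## Task

Slide the roll of labelling tape up off its spindle and lay it flat in the steel tray with the four brass plugs, leaving the tray standing level. Then take the tray by its upright corner grip, raise that corner so that the roll and all the plugs slide down together into the diagonally opposite corner, and finish still holding the tray tilted like that, with everything inside it. Leave the beaker and the jar where they stand.

Things in the scene. Friction and masses are not known exactly. Their poses are not given: they have to be found in the camera images.
- tray: Loose open tray of slippery sheet steel, 260 (x) by 180 mm (y) outside, walls 4 mm thick, rim 45 mm above the bench, 0.5 kg, on four 4 mm high rubber feet flush with its corners. Origin: centre of its underside at bench height; z up; inner floor at z = 8 mm. Upright grip on the (-x, -y) corner. Parts slide from about 10 degrees of tilt, along the walls from about 20; 28 gathers them well.
- tray_grip (a point): Pinch point in the grip, 66 mm above the tray's underside. The grip is a white upright slab, 12 mm thick, 36 mm long, top 84 mm above the underside; its length lies along the tray's diagonal (0.605 rad from the tray's x axis towards y), so fingers close across the diagonal on the 12 mm. Its centre stands 17 mm outside the (-130, -90) mm corner along the diagonal. Site axes are the tray's.
- tray_corner (a point): Inner corner of the tray, diagonally opposite the grip, at the height of the inner floor: the corner where the parts must gather. Site axes are the tray's.
- tray_foot (a point): Lower outer tip of the rubber foot under that corner, (130, 90, 0) mm in the tray's frame, 333 mm from the grip point in plan: the tray tips about it when the grip is raised and this foot stays on the bench; the tipping axis is level and square to the diagonal. Site axes are the tray's.
- tray_space (a point): Point on the tray's inner floor, at (-50, -30) mm in the tray's frame, around which the floor is free of plugs at the start: room for the roll flat on the floor, with fingers on either side of it along the tray's x axis.
- roll: Loose roll of pale labelling tape, a plain ring 56 mm outside diameter, 36 mm high, with a 26 mm hole through a card core, 60 g. Origin: centre of its underside; z along its axis. At the start it sits over the spindle's post, underside 15 mm above the bench.
- spindle: Upright tape spindle fixed to the bench: dark base disc 90 mm across and 6 mm thick, on it a hub 40 mm across up to 15 mm, on which the roll rests, and a 19 mm steel post up to 72 mm with a tapered top. Origin: centre of the base at bench height; z up along the post.
- plug0: One of four equal solid brass plugs, upright cylinder 20 mm diameter and 16 mm high, 42 g, loose in the tray. Origin: centre of its underside.
- plug1: One of four equal solid brass plugs, upright cylinder 20 mm diameter and 16 mm high, 42 g, loose in the tray. Origin: centre of its underside.
- plug2: One of four equal solid brass plugs, upright cylinder 20 mm diameter and 16 mm high, 42 g, loose in the tray. Origin: centre of its underside.
- plug3: One of four equal solid brass plugs, upright cylinder 20 mm diameter and 16 mm high, 42 g, loose in the tray. Origin: centre of its underside.
- beaker: Bystander: glass beaker, 68 mm across, 90 mm high. Origin: centre of its underside.
- jar: Bystander: amber jar with a lid, 64 mm across, 100 mm high. Origin: centre of its underside.

How it is judged:
By the outcome, as a careful person would: the job done as asked, in the order asked, and still so for the second after the job is handed in, while the arm keeps its last pose, push and grip.
It also fails if it takes over 64 s, if anything falls off the work surface, if the arm or the gripper's body presses on something with over 40 N, if the wrist force passes 120 N, or if a joint passes its speed limit or range.

## Working session

There is one attempt and no reset: what is moved stays moved. The work goes in short steps, Python scripts to look and compute and a tool call to move; the robot and the scene stay as the last step left them, time stands still between calls to the robot, and variables do not carry over. Pictures are saved under pics/ and viewed, at most 10 in all, crops included, and the job is handed in when it is done.

Besides the shell and the picture viewer there is one more tool, called by a JSON object that holds its "name" and its "arguments". play_rows: Moves the arm, as the interface text tells. Its arguments: {"type":"object","properties":{"linear":{"type":"array"},"twist":{"type":"array"},"claw":{"type":"array"},"grip_force":{"type":"number"}},"required":["linear","twist","claw"]}

```bash
mkdir -p pics
cat > h.py <<'E'
import numpy as np, cv2
from plant import r, vision, ticket
from scipy.spatial.transform import Rotation as Ro
def cam(n):
    c=vision.camera(n); h=c["pixels"].shape[0]
    c["f"]=h/2/np.tan(np.radians(c["vfov"])/2); return c
def save(c,n): cv2.imwrite(f"pics/{n}.png",c["pixels"][:,:,::-1])
def cast(c,uv,z):
    uv=np.atleast_2d(np.array(uv,float)); f=c["f"]
    K=np.array([[f,0,c["cx"]],[0,f,c["cy"]],[0,0,1]])
    s=cv2.undistortPoints(uv[:,None],K,np.array([c["k1"],0,0,0.])).reshape(-1,2)
    R,t=np.array(c["R"]),np.array(c["t"]); o=-R.T@t
    d=np.c_[s,np.ones(len(s))]@R
    return o+d*((z-o[2])/d[:,2])[:,None]
def cloud(c):
    h,w=c["z_map"].shape; v,u=np.mgrid[:h,:w]; f=c["f"]
    K=np.array([[f,0,c["cx"]],[0,f,c["cy"]],[0,0,1]])
    s=cv2.undistortPoints(np.c_[u.ravel(),v.ravel()].astype(float)[:,None],K,np.array([c["k1"],0,0,0.])).reshape(-1,2)
    R,t=np.array(c["R"]),np.array(c["t"])
    return ((np.c_[s,np.ones(len(s))]*c["z_map"].ravel()[:,None]-t)@R).reshape(h,w,3)
E
python3 - <<'E'
from h import *
for n in("top","scene"):
    c=cam(n); save(c,n+"0"); print(n,-np.array(c["R"]).T@c["t"],c["k1"],c["f"])
print(r.state())
E
```

```text
top [0.46178492 0.05065847 1.28837032] 0.006068857858840937 446.71120164986996
scene [1.18051041 0.12100043 0.56204885] 0.021080497001872034 363.6450768826265
{'t': 0.1, 'qpos': array([ 1.26909234e+00,  2.64676869e-01,  1.60520096e+00,  7.76169745e-06,
        1.27369658e+00, -3.68983261e-02]), 'joint_velocities': array([ 8.13178022e-05, -1.77611172e-03, -3.00244286e-03, -1.85241072e-03,
        8.70905130e-04, -7.55217457e-04]), 'effort': array([ 1.18251486e-03, -5.03611708e+01, -3.58075976e+01,  7.30285677e-02,
        2.31928693e-02, -6.36937398e-05]), 'ee_pos': array([0.17648975, 0.65092324, 0.26253279]), 'ee_rot': array([ 1.32017387e-01,  9.91246906e-01, -9.76085642e-04, -1.70613121e-04]), 'wrist_force': array([-0.24675163,  0.61481284, -0.41421834]), 'torque': array([ 0.00435374, -0.01831405, -0.01219525]), 'grip_force': 0.0, 'grip_width': 1.0010320071061232}
```

View pics/top0.png

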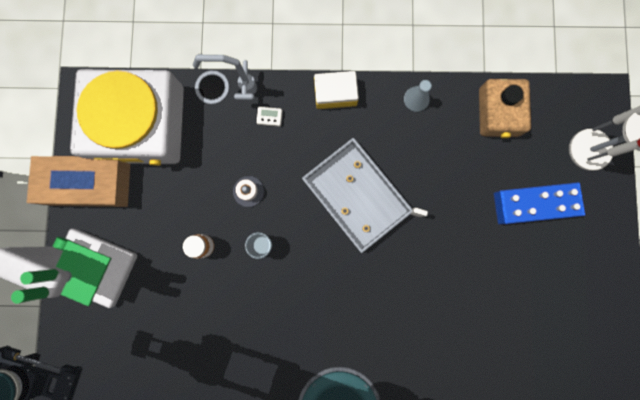

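View pics/scene0.png

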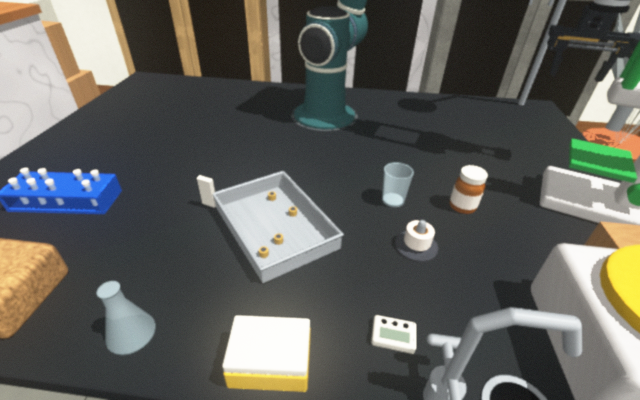

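The top view shows the tray with rim corners at about (352,139), (304,178), (362,250) and (413,211), and its grip at (420,212). The roll on its spindle is at (248,191), the beaker at (258,245) and the jar at (197,246). The scene view agrees and shows four plugs in two pairs.

```bash
cat > m.py <<'E'
from h import *
c=cam("top"); P=cloud(c); hsv=cv2.cvtColor(c["pixels"],cv2.COLOR_RGB2HSV)
V,U=np.mgrid[:400,:640]
def box(u0,v0,u1,v1): return (U>=u0)&(U<=u1)&(V>=v0)&(V<=v1)
m=box(295,130,435,258)&(P[...,2]>.036)&(P[...,2]<.056)
rim=P[m][:,:2]; rect=cv2.minAreaRect((rim*1000).astype(np.float32)); print("rim",rect, cv2.boxPoints(rect).round(1).tolist())
# colour outline cast at rim height
g=(box(295,130,435,258)&(hsv[...,2]>70)).astype(np.uint8)
cs,_=cv2.findContours(g,0,1); k=max(cs,key=cv2.contourArea)
g2=cv2.morphologyEx(g,2,np.ones((15,15),np.uint8)); cs,_=cv2.findContours(g2,0,1); k=max(cs,key=cv2.contourArea).reshape(-1,2)
rect=cv2.minAreaRect((cast(c,k,.045)[:,:2]*1000).astype(np.float32)); print("rimcol",rect)
m=box(408,200,435,225)&(P[...,2]>.066)&(P[...,2]<.1); print("grip",m.sum(),P[m].mean(0),cv2.minAreaRect((P[m][:,:2]*1000).astype(np.float32)))
br=(box(300,135,415,250)&(hsv[...,0]>8)&(hsv[...,0]<28)&(hsv[...,1]>90)&(hsv[...,2]>60)).astype(np.uint8)
n,_,st,ce=cv2.connectedComponentsWithStats(br)
print("plugs",[(st[i,4],cast(c,ce[i],.02)[0].round(3).tolist()) for i in range(1,n)])
rm=(box(225,170,270,212)&(hsv[...,2]>150)&(hsv[...,1]<80)).astype(np.uint8)
cs,_=cv2.findContours(rm,0,1); k=max(cs,key=cv2.contourArea); (e,rad)=cv2.minEnclosingCircle(k); print("rollcol",e,rad,cast(c,e,.051))
m=box(225,170,270,212)&(P[...,2]>.045)&(P[...,2]<.056); print("roll",m.sum(),cv2.minEnclosingCircle((P[m][:,:2]*1000).astype(np.float32)))
for nm,b in(("beaker",(242,230,274,262)),("jar",(180,230,216,262))):
    m=box(*b)&(P[...,2]>.06)&(P[...,2]<.12); print(nm,m.sum(),P[m].mean(0) if m.any() else "")
E
python3 m.py
```

```text
rim ((587.1607055664062, -54.336578369140625), (294.2557373046875, 195.6684112548828), 39.29875564575195) [[411.29998779296875, -71.80000305175781], [535.2999877929688, -223.1999969482422], [763.0, -36.900001525878906], [639.0999755859375, 114.5999984741211]]
rimcol ((594.8922729492188, -42.8868408203125), (271.76300048828125, 191.6197509765625), 39.40376663208008)
grip 70 [ 0.5442001  -0.21019455  0.08223044] ((544.8843383789062, -210.6139373779297), (35.33209228515625, 12.17747688293457), 72.83789825439453)
plugs [(np.int32(24), [0.682, -0.046, 0.02]), (np.int32(22), [0.641, -0.024, 0.02]), (np.int32(22), [0.549, -0.011, 0.02]), (np.int32(22), [0.5, -0.071, 0.02])]
rollcol (245.31187438964844, 189.0395965576172) 10.496676445007324 [[0.60371565 0.26804708 0.051     ]]
roll 263 ((603.6265869140625, 267.68670654296875), 29.016511917114258)
beaker 172 [0.44660032 0.23129532 0.0824486 ]
jar 479 [0.44326699 0.38746807 0.09318985]
```

```bash
cat >> h.py <<'E'
def tool(yaw,tilt=0,d=0):
    """tool down, y at angle yaw (rad); then world tilt rotation about level axis"""
    y=np.array([np.cos(yaw),np.sin(yaw),0]); z=np.array([0,0,-1.]); return np.c_[np.cross(y,z),y,z]
def delta(grasp,R):
    s=r.state(); R0=Ro.from_quat(s["ee_rot"]).as_matrix(); tcp=np.array(grasp)-R[:,2]*.006
    print("lin",(R0.T@(tcp-s["ee_pos"])).round(4),"tw",Ro.from_matrix(R0.T@R).as_rotvec().round(4),"t",s["t"])
E
python3 - <<'E'
from h import *
delta([.6037,.268,.20],tool(np.radians(39.4)))
E
```

```text
lin [-0.5125 -0.2577  0.0571] tw [-1.800e-03  5.000e-04  6.183e-01] t 0.15
```

{"name": "play_rows", "arguments": {"linear": [[-0.5125,-0.2577,0.0571],[-0.5125,-0.2577,0.0571],[-0.5125,-0.2577,0.0571],[-0.5125,-0.2577,0.0571],[-0.5125,-0.2577,0.0571],[-0.5125,-0.2577,0.0571],[-0.5125,-0.2577,0.0571],[-0.5125,-0.2577,0.0571],[-0.5125,-0.2577,0.0571],[-0.5125,-0.2577,0.0571],[-0.5125,-0.2577,0.0571],[-0.5125,-0.2577,0.0571]], "twist": [[0,0,0.618],[0,0,0.618],[0,0,0.618],[0,0,0.618],[0,0,0.618],[0,0,0.618],[0,0,0.618],[0,0,0.618],[0,0,0.618],[0,0,0.618],[0,0,0.618],[0,0,0.618]], "claw": [1,1,1,1,1,1,1,1,1,1,1,1]}}

```text
t: 1.35
ee_pos: [0.606, 0.2654, 0.2056]
ee_rot: [0.428, 0.904, -0.001, 0.0]
wrist_force: [0.2, 0.2, -0.7]
grip_width: 1.002
grip_force: 0.0
```

{"name": "play_rows", "arguments": {"linear": [[0,0,0],[0,0,0],[0,0,0]], "twist": [[0,0,0],[0,0,0],[0,0,0]], "claw": [1,1,1]}}

```text
t: 1.65
ee_pos: [0.603, 0.2694, 0.2065]
ee_rot: [0.427, 0.904, -0.0, -0.0]
wrist_force: [-0.0, -0.3, -0.6]
grip_width: 1.004
grip_force: 0.0
```

Run:
```python
from h import *
delta([.6037,.268,.20],tool(np.radians(39.4)))
c=cam("wrist"); save(c,"w1"); P=cloud(c)
m=(abs(P[...,2]-.051)<.006)&(np.hypot(P[...,0]-.604,P[...,1]-.268)<.045)
print(m.sum(),cv2.minEnclosingCircle((P[m][:,:2]*1000).astype(np.float32)) if m.sum()>5 else "")
m=(P[...,2]>.06)&(P[...,2]<.08)&(np.hypot(P[...,0]-.604,P[...,1]-.268)<.045);print(m.sum(),P[m].mean(0))
```

```text
lin [-0.0015 -0.0003  0.0005] tw [-0.0005 -0.0007  0.0011] t 1.65
2202 ((603.677978515625, 270.1012878417969), 27.937963485717773)
363 [0.60257304 0.27160801 0.06932394]
```

View pics/w1.png

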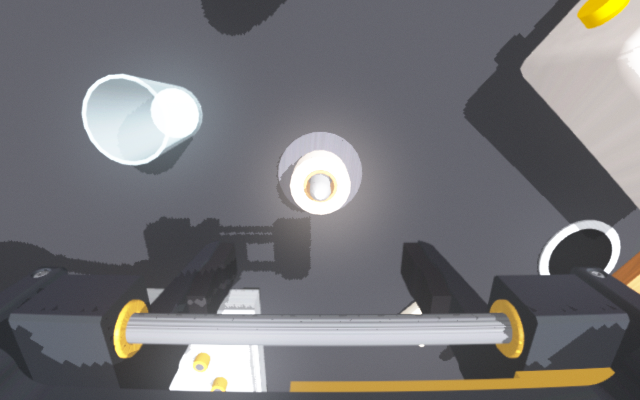

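The wrist view shows the roll centred between the fingers' path, at (320,183), with nothing in the way of the descent. I'll go down and grip it.

{"name": "play_rows", "arguments": {"linear": [[0,0,0.05],[0,0,0.1],[0,0,0.14],[0,0,0.1635],[0,0,0.1635],[0,0,0.1635],[0,0,0.1635],[0,0,0.1635],[0,0,0.1635],[0,0,0.1635],[0,0,0.1635],[0,0,0.1635]], "twist": [[0,0,0],[0,0,0],[0,0,0],[0,0,0],[0,0,0],[0,0,0],[0,0,0],[0,0,0],[0,0,0],[0,0,0],[0,0,0],[0,0,0]], "claw": [1,1,1,1,1,0.5,0.5,0.5,0.5,0.5,0.5,0.5], "grip_force": 15}}

```text
t: 2.9
ee_pos: [0.605, 0.2691, 0.0449]
ee_rot: [0.427, 0.904, 0.001, 0.001]
wrist_force: [-0.7, -0.1, 6.5]
grip_width: 0.629
grip_force: 15.0
```

{"name": "play_rows", "arguments": {"linear": [[0,0,-0.02],[0,0,-0.05],[0,0,-0.09],[0,0,-0.13],[0,0,-0.13],[0,0,-0.13],[0,0,-0.13]], "twist": [[0,0,0],[0,0,0],[0,0,0],[0,0,0],[0,0,0],[0,0,0],[0,0,0]], "claw": [0.5,0.5,0.5,0.5,0.5,0.5,0.5]}}

```text
t: 3.6
ee_pos: [0.6028, 0.2681, 0.1714]
ee_rot: [0.427, 0.904, -0.001, -0.001]
wrist_force: [-0.6, -0.0, -0.4]
grip_width: 0.628
grip_force: 15.0
```

Run:
```python
from h import *
c=cam("wrist"); save(c,"w2")
print(r.state()["wrist_force"])
delta([.5737,-.097,.16],tool(np.radians(39.4)))
```

```text
[ 0.58461905  0.13565349 -1.49999732]
lin [-0.2637 -0.254   0.0054] tw [-0.0037 -0.0011  0.0003] t 3.65
```

View pics/w2.png

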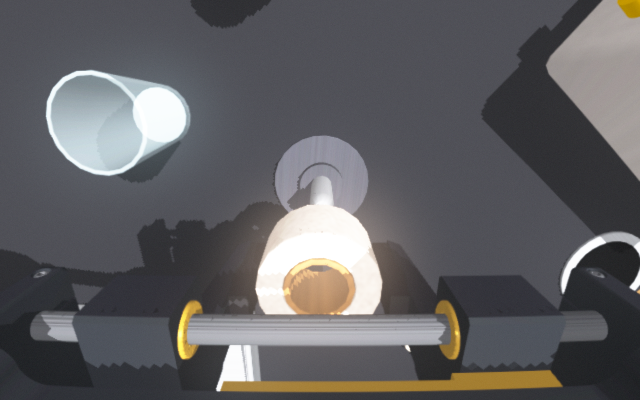

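The roll is off the post and upright between the fingers at (320,270). Next I'll carry it over the tray space.

{"name": "play_rows", "arguments": {"linear": [[-0.2637,-0.254,0.005],[-0.2637,-0.254,0.005],[-0.2637,-0.254,0.005],[-0.2637,-0.254,0.005],[-0.2637,-0.254,0.005],[-0.2637,-0.254,0.005],[-0.2637,-0.254,0.005],[-0.2637,-0.254,0.005],[-0.2637,-0.254,0.005],[-0.2637,-0.254,0.005],[-0.2637,-0.254,0.005],[-0.2637,-0.254,0.005]], "twist": [[0,0,0],[0,0,0],[0,0,0],[0,0,0],[0,0,0],[0,0,0],[0,0,0],[0,0,0],[0,0,0],[0,0,0],[0,0,0],[0,0,0]], "claw": [0.5,0.5,0.5,0.5,0.5,0.5,0.5,0.5,0.5,0.5,0.5,0.5]}}

```text
t: 4.85
ee_pos: [0.5751, -0.0947, 0.1678]
ee_rot: [0.426, 0.905, 0.0, -0.0]
wrist_force: [0.4, 0.8, -0.4]
grip_width: 0.628
grip_force: 15.0
```

Run:
```python
from h import *
s=r.state(); print(s["ee_pos"],s["grip_width"])
c=cam("wrist"); save(c,"w3"); P=cloud(c)
hsv=cv2.cvtColor(c["pixels"],cv2.COLOR_RGB2HSV)
T=np.array([.5935,-.0425]); a=np.radians(39.4); ex=np.array([np.cos(a),np.sin(a)]); ey=np.array([-ex[1],ex[0]])
L=np.dstack([(P[...,:2]-T)@ex,(P[...,:2]-T)@ey,P[...,2]])
ok=c["z_map"]>0
def st(n,m): print(n,m.sum(),(L[m].mean(0)*1000).round(1) if m.any() else "", (L[m].min(0)*1000).round(1) if m.any() else "",(L[m].max(0)*1000).round(1) if m.any() else "")
rim=ok&(abs(P[...,2]-.045)<.004)&(abs(L[...,0])<.15)&(abs(L[...,1])<.11)
st("rim",rim); 
st("yside+",rim&(L[...,1]>.07)&(abs(L[...,0])<.1)); st("xside+",rim&(L[...,0]>.11)&(abs(L[...,1])<.06)); st("xside-",rim&(L[...,0]<-.11)&(abs(L[...,1])<.06))
st("floor",ok&(abs(P[...,2]-.008)<.004)&(abs(L[...,0])<.11)&(abs(L[...,1])<.08))
pl=ok&(abs(P[...,2]-.024)<.004)&(abs(L[...,0])<.115)&(abs(L[...,1])<.075)&(hsv[...,1]>80)
n,_,q,_=cv2.connectedComponentsWithStats(pl.astype(np.uint8)); 
lab=cv2.connectedComponents(pl.astype(np.uint8))[1]
for i in range(1,n):
    if q[i,4]>60: st("plug",lab==i)
```

```text
[ 0.57512568 -0.09473141  0.16779236] 0.6284000958228781
rim 9169 [15.  29.4 46.6] [-149.5  -98.2   41. ] [135.   92.7  49. ]
yside+ 2785 [-0.4 88.3 47. ] [-99.9  84.8  41. ] [100.   92.7  49. ]
xside+ 1734 [129.4   4.1  46.1] [125.9 -60.   41. ] [135.   59.8  49. ]
xside- 1413 [-126.6    4.3   46.6] [-131.5  -60.    41. ] [-123.4   59.6   49. ]
floor 37742 [ 1.5 11.2  8.6] [-110.  -80.    6.] [110.  80.  12.]
plug 302 [-12.5  54.   24.4] [-21.8  44.4  20.6] [-2.6 63.1 26.8]
plug 305 [-87.4  37.9  24.4] [-97.7  27.9  20.4] [-78.   47.4  26.4]
plug 264 [ 50.5 -14.5  24.3] [ 42.  -24.8  20.1] [61.  -5.4 26.4]
plug 258 [ 68.6 -57.1  24.3] [ 60.1 -67.7  20. ] [ 79.5 -48.9  26.3]
```

View pics/w3.png

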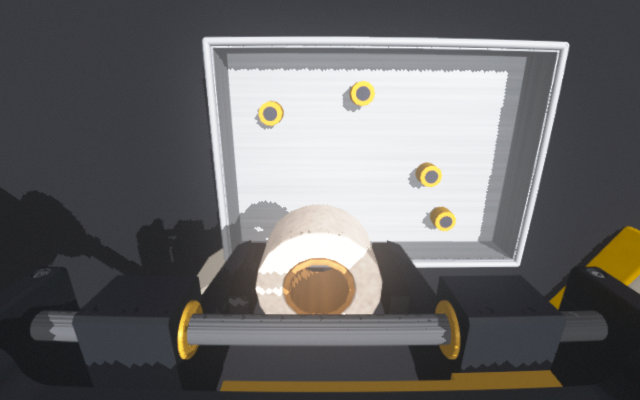

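The tray lies in view with rim corners at (205,42), (567,46) and (520,262). The plugs are at (270,113), (363,93), (429,175) and (444,218), and the space under the roll is free. Lowering now.

{"name": "play_rows", "arguments": {"linear": [[0,0,0.04],[0,0,0.08],[0,0,0.11],[0,0,0.12],[0,0,0.124],[0,0,0.127],[0,0,0.128],[0,0,0.128],[0,0,0.128]], "twist": [[0,0,0],[0,0,0],[0,0,0],[0,0,0],[0,0,0],[0,0,0],[0,0,0],[0,0,0],[0,0,0]], "claw": [0.5,0.5,0.5,0.5,0.5,0.5,0.5,0.5,0.5]}}

```text
t: 5.8
ee_pos: [0.576, -0.0966, 0.0414]
ee_rot: [0.427, 0.904, 0.0, 0.001]
wrist_force: [-0.4, -0.3, -0.4]
grip_width: 0.63
grip_force: 15.0
```

{"name": "play_rows", "arguments": {"linear": [[0,0,0.001],[0,0,0.002],[0,0,0.003],[0,0,0.003],[0,0,0.003]], "twist": [[0,0,0],[0,0,0],[0,0,0],[0,0,0],[0,0,0]], "claw": [0.5,0.5,0.5,0.5,0.5]}}

```text
t: 6.3
ee_pos: [0.5757, -0.0966, 0.038]
ee_rot: [0.427, 0.904, 0.0, 0.001]
wrist_force: [-0.8, -0.3, 6.1]
grip_width: 0.628
grip_force: 15.0
```

{"name": "play_rows", "arguments": {"linear": [[0,0,0],[0,0,0],[0,0,0],[0,0,0],[0,0,-0.02],[0,0,-0.06],[0,0,-0.11],[0,0,-0.16],[0,0,-0.17],[0,0,-0.17]], "twist": [[0,0,0],[0,0,0],[0,0,0],[0,0,0],[0,0,0],[0,0,0],[0,0,0],[0,0,0],[0,0,0],[0,0,0]], "claw": [0.85,0.85,0.85,0.85,0.85,0.85,0.85,0.85,0.85,0.85]}}

```text
t: 7.3
ee_pos: [0.5769, -0.0968, 0.2102]
ee_rot: [0.427, 0.904, 0.001, 0.003]
wrist_force: [-0.1, -0.1, -0.7]
grip_width: 0.849
grip_force: 0.0
```

```bash
python3 m.py
python3 - <<'E'
from h import *
c=cam("wrist"); save(c,"w4")
c=cam("top"); P=cloud(c)
m=(abs(P[...,2]-.044)<.006)&(np.hypot(P[...,0]-.575,P[...,1]+.096)<.033);print("roll",m.sum(),P[m].mean(0))
g=np.array([.5449,-.2106]); a=np.radians(39.4)+.605-np.pi/2
delta([*g,.16],tool(a)); print(np.degrees(a))
E
```

```text
rim ((594.6424560546875, -42.56382751464844), (268.68572998046875, 187.85134887695312), 38.811424255371094) [[431.1000061035156, -53.599998474121094], [548.7999877929688, -200.0], [758.2000122070312, -31.600000381469727], [640.5, 114.80000305175781]]
rimcol ((594.8211669921875, -42.64408874511719), (271.6462097167969, 191.1620330810547), 39.134437561035156)
grip 1 [ 0.54425067 -0.22685182  0.08509764] ((544.2506713867188, -226.85182189941406), (0.0, 0.0), 0.0)
plugs [(np.int32(8), [0.686, -0.04, 0.02]), (np.int32(22), [0.641, -0.024, 0.02]), (np.int32(22), [0.563, -0.195, 0.02]), (np.int32(20), [0.549, -0.011, 0.02]), (np.int32(9), [0.502, -0.066, 0.02])]
rollcol (243.5, 188.1666717529297) 1.9003955125808716 [[0.60609941 0.27318929 0.051     ]]
roll 5 ((601.2080078125, 263.43365478515625), 8.797247886657715)
beaker 168 [0.44644938 0.2309901  0.0823422 ]
jar 482 [0.4434242  0.38730588 0.09299725]
roll 57 [ 0.56992247 -0.08216637  0.04348479]
lin [-0.0704 -0.0948  0.0386] tw [-0.004  -0.0017  0.9662] t 7.45
-15.936053394585203
```

View pics/w4.png

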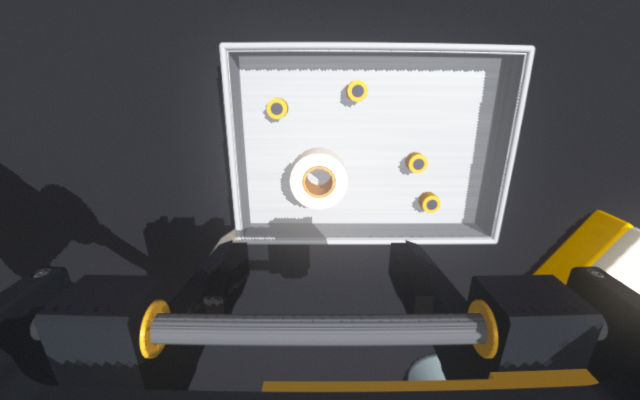

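The roll lies flat in the tray at (319,181), with the four plugs unmoved. Next I'll go above the corner grip.

{"name": "play_rows", "arguments": {"linear": [[-0.07,-0.095,0.01],[-0.07,-0.095,0.01],[-0.07,-0.095,0.01],[-0.07,-0.095,0.01],[-0.07,-0.095,0.01],[-0.07,-0.095,0.01],[-0.07,-0.095,0.01],[-0.07,-0.095,0.01],[-0.07,-0.095,0.01],[-0.07,-0.095,0.01]], "twist": [[0.0,0,0.966],[0.0,0,0.966],[0.0,0,0.966],[0.0,0,0.966],[0.0,0,0.966],[0.0,0,0.966],[0.0,0,0.966],[0.0,0,0.966],[0.0,0,0.966],[0.0,0,0.966]], "claw": [0.6,0.6,0.6,0.6,0.6,0.6,0.6,0.6,0.6,0.6]}}

```text
t: 8.45
ee_pos: [0.5455, -0.2105, 0.1958]
ee_rot: [0.798, 0.603, -0.001, -0.001]
wrist_force: [-0.5, -0.0, 0.2]
grip_width: 0.601
grip_force: 0.0
```

Run:
```python
from h import *
c=cam("wrist"); save(c,"w5"); P=cloud(c)
m=(c["z_map"]>0)&(P[...,2]>.078)&(P[...,2]<.092)&(np.hypot(P[...,0]-.545,P[...,1]+.2106)<.04)
print(m.sum(),P[m].mean(0),cv2.minAreaRect((P[m][:,:2]*1000).astype(np.float32)))
rim=(c["z_map"]>0)&(abs(P[...,2]-.045)<.004)&(np.hypot(P[...,0]-.594,P[...,1]+.042)<.17)
print(cv2.minAreaRect((P[rim][:,:2]*1000).astype(np.float32)))
g=np.array([.5449,-.2106]); a=np.radians(39.4)+.605-np.pi/2
delta([*g,.066],tool(a)); print(r.state()["qpos"])
```

```text
651 [ 0.54775473 -0.208564    0.08430207] ((547.2938842773438, -209.84423828125), (35.77251052856445, 11.859504699707031), 74.63502502441406)
((556.2928466796875, -74.18301391601562), (168.664306640625, 187.85997009277344), 40.2209587097168)
lin [-0.0003 -0.0006  0.1242] tw [-0.0015 -0.0002  0.0012] t 8.5
[-4.10791484e-01  1.47588865e-01  1.87167003e+00 -8.92032687e-06
  1.12381329e+00 -1.33836130e-01]
```

View pics/w5.png

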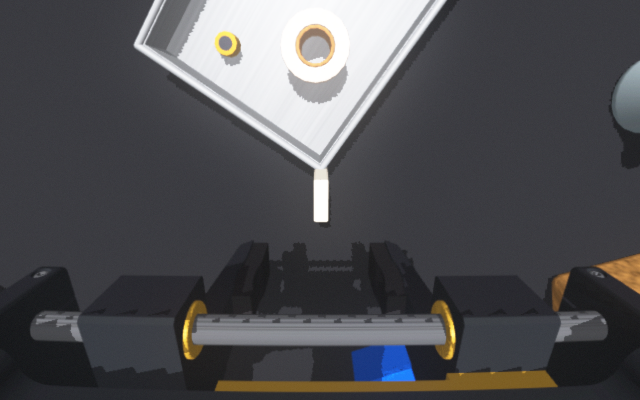

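The grip slab runs from (321,170) to (321,222), between the fingers and aligned with them.

{"name": "play_rows", "arguments": {"linear": [[0.001,0.001,0.04],[0.001,0.001,0.08],[0.001,0.001,0.11],[0.001,0.001,0.124],[0.001,0.001,0.124],[0.001,0.001,0.124],[0.001,0.001,0.124],[0.001,0.001,0.124],[0.001,0.001,0.124],[0.001,0.001,0.124],[0.001,0.001,0.124],[0.001,0.001,0.124]], "twist": [[0,0,0],[0,0,0],[0,0,0],[0,0,0],[0,0,0],[0,0,0],[0,0,0],[0,0,0],[0,0,0],[0,0,0],[0,0,0],[0,0,0]], "claw": [0.6,0.6,0.6,0.6,0.6,0,0,0,0,0,0,0], "grip_force": 45}}

```text
t: 9.7
ee_pos: [0.5476, -0.2102, 0.0738]
ee_rot: [0.798, 0.602, 0.0, 0.0]
wrist_force: [-1.0, 1.0, 4.3]
grip_width: 0.131
grip_force: 45.0
```

```bash
cat > tilt.py <<'E'
from h import *
import json
s=r.state(); R0=Ro.from_quat(s["ee_rot"]).as_matrix()
d=np.radians(39.4)+.605; D=np.array([np.cos(d),np.sin(d),0]); n=np.cross([0,0,1],D) # rot about n: z->D ; rear goes up
p=s["ee_pos"]; g=p+R0[:,2]*.006
foot=np.array([*(g[:2]+.333*D[:2]),g[2]-.066])
print(s["ee_pos"],s["wrist_force"],s["grip_width"],s["grip_force"],"foot",foot)
for th in (2,4,6,8,10,12,14,16,18,20,22,24,26,28,29):
    Q=Ro.from_rotvec(n*np.radians(th)); p1=foot+Q.apply(p-foot); 
    print(th,(R0.T@(p1-p)).round(4).tolist(),(R0.T@n*np.radians(th)).round(4).tolist())
E
python3 tilt.py
```

```text
[ 0.54759453 -0.2102124   0.07377951] [-1.03078122  1.02861714  4.30250564] 0.1306326301521997 45.000276267528534 foot [0.63902715 0.10998849 0.00177951]
2 [0.0027, 0.0, -0.0116] [0.0, -0.0349, -0.0]
4 [0.0058, 0.0, -0.0231] [0.0, -0.0698, -0.0]
6 [0.0093, 0.0, -0.0344] [0.0, -0.1047, -0.0001]
8 [0.0133, 0.0, -0.0456] [0.0, -0.1396, -0.0001]
10 [0.0176, 0.0, -0.0567] [0.0, -0.1745, -0.0001]
12 [0.0222, 0.0, -0.0677] [0.0, -0.2094, -0.0001]
14 [0.0273, 0.0, -0.0784] [0.0001, -0.2443, -0.0001]
16 [0.0327, 0.0001, -0.089] [0.0001, -0.2793, -0.0001]
18 [0.0385, 0.0001, -0.0994] [0.0001, -0.3142, -0.0002]
20 [0.0447, 0.0001, -0.1096] [0.0001, -0.3491, -0.0002]
22 [0.0512, 0.0001, -0.1195] [0.0001, -0.384, -0.0002]
24 [0.0581, 0.0001, -0.1292] [0.0001, -0.4189, -0.0002]
26 [0.0652, 0.0001, -0.1387] [0.0001, -0.4538, -0.0002]
28 [0.0728, 0.0001, -0.1479] [0.0001, -0.4887, -0.0002]
29 [0.0766, 0.0001, -0.1524] [0.0001, -0.5061, -0.0003]
```

{"name": "play_rows", "arguments": {"linear": [[0.0013,0,-0.0058],[0.0027,0,-0.0116],[0.0058,0,-0.0231],[0.0093,0,-0.0344],[0.0133,0,-0.0456],[0.0176,0,-0.0567],[0.0176,0,-0.0567],[0.0176,0,-0.0567]], "twist": [[0,-0.0175,0],[0,-0.0349,0],[0,-0.0698,0],[0,-0.1047,0],[0,-0.1396,0],[0,-0.1745,0],[0,-0.1745,0],[0,-0.1745,0]], "claw": [0,0,0,0,0,0,0,0]}}

```text
t: 10.5
ee_pos: [0.5521, -0.1926, 0.1295]
ee_rot: [0.795, 0.6, -0.07, 0.052]
wrist_force: [1.1, -0.5, -3.4]
grip_width: 0.132
grip_force: 45.0
```

Run:
```python
from h import *
c=cam("top"); save(c,"t5"); s=cam("scene"); save(s,"s5")
cv2.imwrite("pics/c5.png",np.vstack([cv2.resize(c["pixels"][120:270,270:450],(540,450))[:300*1],cv2.resize(s["pixels"][150:300,180:450],(540,300))])[:,:,::-1])
P=cloud(c); hh=P[195:225,405:430,2]; print(hh.max(), r.state()["wrist_force"],r.state()["qpos"])
R=Ro.from_quat(r.state()["ee_rot"]).as_matrix(); print(np.degrees(np.arccos(-R[2,2])))
```

```text
1.2883703225922771 [ 0.48992435  0.94887523 -4.60131561] [-0.28574238  0.21908717  1.93327767 -0.2067615   0.99921988  0.10560036]
9.94252987726454
```

View pics/c5.png

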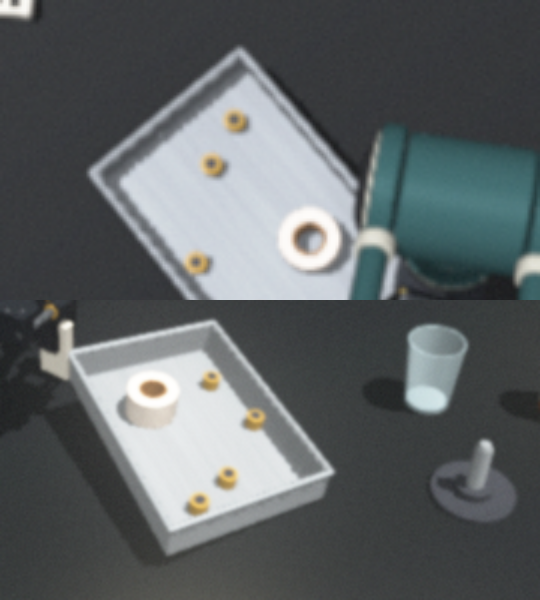

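The picture shows the tray leaning with its far corner foot on the bench, in the scene half at (330,470). The roll and plugs are still in place, and the wrist force is small. I'll go on to 29 degrees; the foot is fixed in the tool frame, so the same table applies.

{"name": "play_rows", "arguments": {"linear": [[0.0013,0,-0.0058],[0.0027,0,-0.0116],[0.0058,0,-0.0231],[0.0093,0,-0.0344],[0.0133,0,-0.0456],[0.0176,0,-0.0567],[0.0222,0,-0.0677],[0.0273,0,-0.0784],[0.0327,0,-0.089],[0.0385,0,-0.0994],[0.0416,0,-0.1045],[0.0416,0,-0.1045]], "twist": [[0,-0.0175,0],[0,-0.0349,0],[0,-0.0698,0],[0,-0.1047,0],[0,-0.1396,0],[0,-0.1745,0],[0,-0.2094,0],[0,-0.2443,0],[0,-0.2793,0],[0,-0.3142,0],[0,-0.3316,0],[0,-0.3316,0]], "claw": [0,0,0,0,0,0,0,0,0,0,0,0]}}

```text
t: 11.8
ee_pos: [0.5691, -0.1354, 0.226]
ee_rot: [0.772, 0.584, -0.199, 0.151]
wrist_force: [0.2, 0.2, -3.9]
grip_width: 0.136
grip_force: 45.0
```

{"name": "play_rows", "arguments": {"linear": [[0,0,0],[0,0,0],[0,0,0],[0,0,0],[0,0,0],[0,0,0],[0,0,0],[0,0,0]], "twist": [[0,0,0],[0,0,0],[0,0,0],[0,0,0],[0,0,0],[0,0,0],[0,0,0],[0,0,0]], "claw": [0,0,0,0,0,0,0,0]}}

```text
t: 12.6
ee_pos: [0.5684, -0.1364, 0.2255]
ee_rot: [0.773, 0.583, -0.2, 0.151]
wrist_force: [-0.1, 1.9, -4.1]
grip_width: 0.134
grip_force: 45.0
```

Run:
```python
from h import *
c=cam("top"); s=cam("scene")
cv2.imwrite("pics/c6.png",np.vstack([cv2.resize(c["pixels"][120:270,270:450],(540,300)),cv2.resize(s["pixels"][150:300,180:450],(540,300))])[:,:,::-1])
st=r.state(); R=Ro.from_quat(st["ee_rot"]).as_matrix(); print(np.degrees(np.arccos(-R[2,2])),st["wrist_force"],st["qpos"],st["grip_width"])
```

```text
29.002539979355163 [ 0.39875738  2.22326158 -3.34714068] [-0.02339358  0.20248542  1.8272745  -0.51032361  1.28912662  0.44360044] 0.1343640011644666
```

View pics/c6.png

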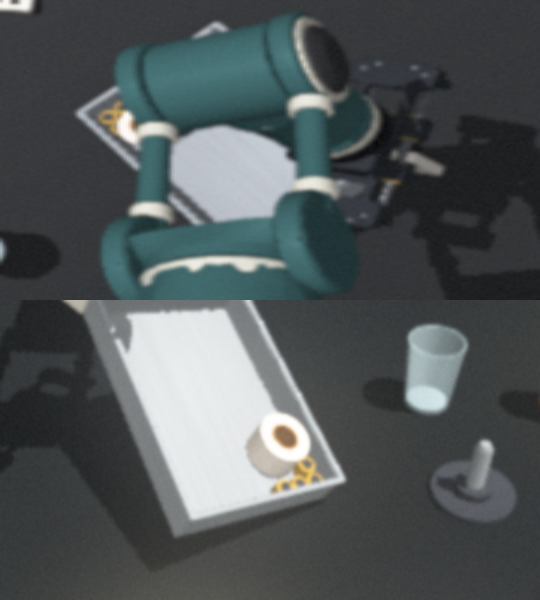

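The roll and the brass plugs have gathered in the lower corner, in the scene half at about (290,450). I'll check the plug count and the tray's true tilt.

Run:
```python
from h import *
s=cam("scene"); P=cloud(s)
cv2.imwrite("pics/c7.png",cv2.resize(s["pixels"][195:260,285:365],(800,600),interpolation=cv2.INTER_CUBIC)[:,:,::-1])
V,U=np.mgrid[:400,:640]
q=P[170:230,255:300].reshape(-1,3); q=q[q[:,2]>.01]; 
for _ in range(5):
    A=np.c_[q[:,:2],np.ones(len(q))]; k=np.linalg.lstsq(A,q[:,2],rcond=None)[0]; e=abs(A@k-q[:,2]); q=q[e<max(.004,np.percentile(e,85))]
print(len(q),e.max(),np.degrees(np.arctan(np.hypot(*k[:2]))),np.degrees(np.arctan2(-k[1],-k[0])))
b=P[215:255,330:360]; print("min z near corner",np.percentile(b[...,2],[1,10]))
```

```text
1941 0.003781564094314932 29.112470119830245 74.82943868510839
min z near corner [-0.00399389 -0.00287127]
```

View pics/c7.png

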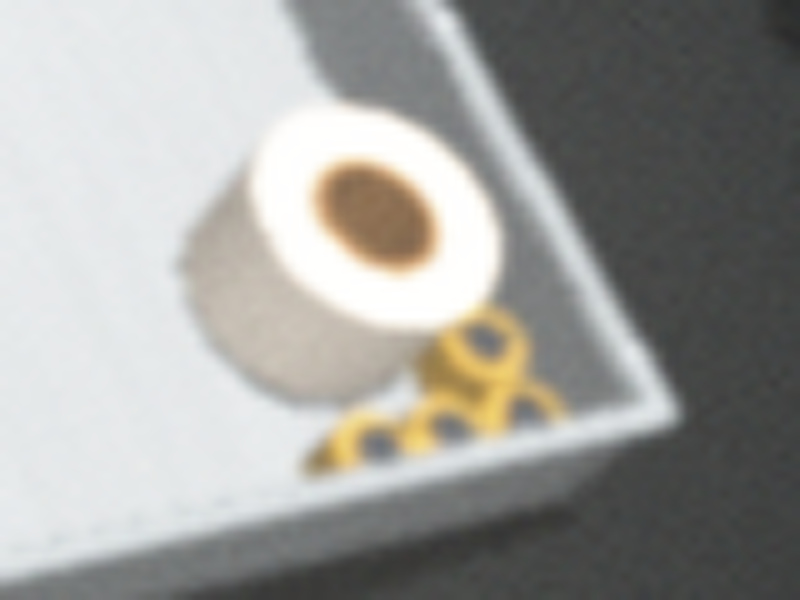

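All four plugs, at about (375,445), (450,425), (485,340) and (525,405), and the flat roll sit packed in the corner. The tray is tilted 29.1° along its diagonal.

```bash
python3 -c "
from plant import ticket
print(ticket.finish_job())"
```

```text
the job is handed in; nothing more can be done
None
```

The job is handed in: the roll went flat into the level tray, and the arm now holds the tray tilted about 29° by its corner grip, with the roll and all four plugs gathered in the opposite corner and the beaker and jar untouched.

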